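Push a soap bar into the sprung dispenser

ROBOT

A 6-joint arm with a two-finger parallel gripper is mounted at the origin on a cart in front of the work surface, level with it; the furniture and walls round the work are solid. World frame = base frame: x ahead of the robot, y to its left, z up, the work surface at z = 0. Lengths are in m, angles in rad, forces in N, time in s.
With the tool pointing down it reaches from about 0.25 to 0.725 m from the base axis. Payload 4 kg.
Tool frame: the origin (TCP) lies on the centre line of the jaws, within the pads' length; the fingertips stand 14 mm ahead of it and the grasp point (between the pads) lies 5 mm behind it; z points along the fingers, x is the direction in which the jaws open and shut, and the axes are right-handed (so a half turn about z gives the same grasp; the last joint's range is limited). The gripper opens to 85 mm and grips with 20 to 120 N. Pads are 22 mm wide; open, the fingers measure 114 mm over their backs; the gripper's body (76 mm by 85 mm) begins 54 mm behind the grasp point. The pads swing forward as they close: fully open they stand 13 mm farther back than shut.
Start: joints at [1.208, 0.241, 0.005, 1.335, 0, 1.571], TCP at [0.177, 0.467, 0.206] pointing down, gripper open.
Joint ranges: [-2.72, 2.72], [-1.05, 1.87], [-1.09, 1.28], [-1.99, 2.15], [-1.42, 1.44], [-3.14, 3.14]. Speed limits (rad/s): [2.79, 2.79, 3.14, 3.14, 3.14, 3.14].

INTERFACE

Orientations are given as a unit quaternion [x, y, z, w].
In Python, from workcell import bot gives the robot as it stands.
- The arm moves only by the tool play_rows, never from a script. Its argument "motion" is a list of rows, each an object with "fingers": the closure, from -1 (fully open) to 1 (shut), so that 0 is half open; "translation": the shift along the tool's x, y, z in cm, a list of three; "roll": the turn about the tool's z in degrees. A call has 1 to 20 rows; each row is the pose to reach, as a shift and turn from the pose commanded when the call began, along the tool's axes at that moment; what a row does not reach only later rows make up. A row lasts 1/12 s, in which the tool goes at most 41.7 mm and 7.16 degrees, less where a joint would pass 70% of its speed; a pose out of reach is approached as far as the arm can. A call with a gripper value outside its range is refused whole. The fingers move at their own pace and stop on an object; the grip force is fixed at half the most. Time passes only in rows, so rows that repeat a pose let the fingers close. It gives the time, the measured TCP pose, the force and the opening at its end, in the units of the state.
- bot.get_obs(): the state, without advancing time (a new reading comes with each control period).
- bot.camera(name): name is "scene" or "top"; returns a dict with "pixels" (400x640x3 uint8, red, green, blue), "intrinsics" (3x3 intrinsics, pixels), "k1" (the pictures are not rectified: a ray, as slopes to the right and down, at radius r is drawn at 1 + k1 r^2 times it, then the intrinsics apply), "world_to_cam" (4x4, takes a point from world to camera coordinates). Camera axes: x right, y down, z forward; pixel columns grow to the right and rows downward; lengths in m; the calibration is good to about 2 mm. A picture is of the moment at which its call begins. There is no depth.
- bot.job_done(): hands the job in, once; it reports no verdict.
The state is a dict: "clock": time; "joint_pos": joint angles; "joint_vel": joint speeds; "tau": joint torques, N m; "eef_pos": TCP position; "tool_rot": TCP orientation; "ft_force": force on the tool from outside, world axes, zero at the start; "ft_torque": the same for the moment, N m; "grip_width": finger opening in m.
Only numpy, scipy, OpenCV 4.12 (cv2) and the standard library are available. Lean on these libraries where they do the work, as an engineer would, in place of code of your own. Each camera call takes 0.05 s, during which the arm holds its last target. There are 200 camera calls.

TASK

Load the loose blue bar of soap into the spring-loaded soap dispenser: lay it flat in the mouth, on top of the blue bar that is already inside, and push it straight down until both orange catches have snapped in over it, so that the pile stays down when you let go. Leave the cream bar of soap and the small white bottle where they are.

Things in the scene. Friction and masses are not known exactly. Their poses are not given: they have to be found in the camera images.
- soap_blue: the loose blue bar of soap to load: a round puck, 56 mm in diameter and 26 mm high, about 90 g, lying flat on the worktop; origin at the centre of its underside, z up. It keeps its shape when gripped across its diameter.
- soap_stored: an identical blue bar of soap (56 mm diameter, 26 mm high) that already lies inside the dispenser under the catches; origin at the centre of its underside. It goes down by one bar's height (26 mm) when the next bar is loaded.
- soap_cream: a bystander: a cream-coloured bar of soap of the same size and shape, lying on the worktop; leave it (moving it more than 30 mm fails)
- white_bottle: a bystander: a small white bottle with a white cap, 38 mm in diameter and 78 mm high, standing on the worktop; leave it (moving it more than 30 mm fails)
- dispenser: soap dispenser, fixed: white base 150 (its x) by 100 (y) by 12 mm, origin under its centre, on the pile's axis, z up. Four 8 mm steel posts on the diagonals, centres 35 mm from the axis, leaning outward from 104 mm up to 130 mm; 41 mm clear between neighbours, so fingers can go down on the +y and -y sides. Brackets, 100 mm high, 51 to 69 mm from the axis, carry catches on the +x and -x sides.
- mouth (a point): point on the dispenser's axis, 85 mm above its origin, level with the catches' undersides; a loaded bar's top lies here. A bar laid in the mouth (up to about 6 mm off is funnelled in; 3 mm play between the posts) rests on the catches, its underside 92 to 96 mm above the dispenser's origin; push its middle down with up to about 10 N until its top is a few mm below this point.
- platform (a joint): how far the spring-loaded platform under the pile has sunk, in m: 0 = up under the catches (empty), 0.026 with one bar in, 0.052 with two bars in, 0.064 = lower stop (so the pile can be pushed at most 12 mm deeper than needed). The spring pushes up with 4 N at 0 and 9 N at the stop.
- catch_far (a joint): how far the dispenser's +x catch is pushed outward, m: 0 = fully in, about 0.005 while a bar passes. An orange cone, point up: flat underside 85 mm and point 102 mm above the dispenser's origin, reaching inward to 23 mm from the axis at rest (5 mm over a bar's edge). Weak spring (1 N at 0, 1.7 N at 0.005); it snaps in over a bar pushed below it and holds it down.
- catch_near (a joint): the same for the catch on the dispenser's -x side
Mind the look-alikes: they are no part of the job. What is shaped like the soap_blue but green or yellow is not meant.

How it is judged:
At the end, for the whole second after the job is handed in: The blue bar is level (10 deg) and at rest in the dispenser, within 10 mm of its axis, underside 52-64 mm above its origin; the stored bar is under it (underside below 39 mm, 10 mm of the axis); platform sunk over 45 mm; both catches in over the bar (under 3.5 mm out) (z of soap_blue in the frame of dispenser between 0.052 and 0.064 m and horizontal distance between each of soap_blue, soap_stored and mouth below 0.01 m and angle between soap_blue's own z axis and vertical below 0.17 rad and z of soap_stored in the frame of dispenser below 0.039 m and value of joint platform above 0.045 m and value of joint each of catch_far, catch_near below 0.0035 m and linear speed of soap_blue below 0.02 m/s); the robot touches nothing.
It fails at once if the cream bar of soap is moved by more than 30 mm (distance of soap_cream from where it was at the start of the episode above 0.03 m).
It fails at once if the small white bottle is moved by more than 30 mm (distance of white_bottle from where it was at the start of the episode above 0.03 m).
It fails at once if the stored bar is taken out of the dispenser (z of soap_stored in the frame of dispenser above 0.09 m).
It also fails if it takes over 48 s, if anything falls off the work surface, if the arm or the gripper's body presses on something with over 40 N, if the wrist force passes 120 N, or if a joint passes its speed limit or range.

## Working session

There is one attempt and no reset: what is moved stays moved. The work goes in short steps, Python scripts to look and compute and a tool call to move; the robot and the scene stay as the last step left them, time stands still between calls to the robot, and variables do not carry over. Pictures are saved under pics/ and viewed, about 8 in all and at most 12, crops included, and the job is handed in when it is done.

Besides the shell and the picture viewer there is one more tool, called by a JSON object that holds its "name" and its "arguments". play_rows: Moves the arm, as the interface text tells. Its arguments: {"type":"object","properties":{"motion":{"type":"array","items":{"type":"object","properties":{"fingers":{"type":"number"},"translation":{"type":"array","items":{"type":"number"}},"roll":{"type":"number"}}}}},"required":["motion"]}

```bash
mkdir -p pics; cat > h.py <<'E'
import numpy as np, cv2
from workcell import bot
def ray(c,u,v):
    K=np.array(c["intrinsics"]);k=c["k1"]
    p=cv2.undistortPoints(np.array([[[u,v]]],float),K,np.array([k,0,0,0,0.]))[0,0]
    T=np.array(c["world_to_cam"]);R=T[:3,:3];t=T[:3,3]
    return -R.T@t, R.T@np.array([p[0],p[1],1])
def at_z(c,u,v,z):
    o,d=ray(c,u,v); return o+d*(z-o[2])/d[2]
def proj(c,P):
    T=np.array(c["world_to_cam"])
    r=cv2.projectPoints(np.array(P,float).reshape(-1,1,3),cv2.Rodrigues(T[:3,:3])[0],T[:3,3],np.array(c["intrinsics"],float),np.array([c["k1"],0,0,0,0.]))
    return r[0][:,0]
def save(c,n,crop=None,s=1):
    im=c["pixels"][:,:,::-1].copy()
    if crop: x0,y0,x1,y1=crop; im=im[y0:y1,x0:x1]
    if s!=1: im=cv2.resize(im,None,fx=s,fy=s,interpolation=cv2.INTER_CUBIC)
    cv2.imwrite("pics/"+n,im)
E
python3 - <<'E'
from h import *
for n in("top","scene"):
    c=bot.camera(n); save(c,n+"0.png"); np.save(n+"0.npy",c,allow_pickle=True)
    print(n,ray(c,320,200),c["k1"],c["intrinsics"][0])
print(bot.get_obs())
E
```

```text
top (array([ 0.31549403, -0.0245313 ,  1.20447247]), array([ 0.14415886, -0.00948265, -0.98957437])) -0.0022643568514941737 [453.33843041   0.         319.42250028]
scene (array([-0.08434818, -0.49563304,  0.83428526]), array([ 0.53670754,  0.45845162, -0.70841569])) -0.0727008490005491 [400.92859299   0.         319.16903272]
{'clock': 0.1, 'joint_pos': array([ 1.20798028e+00,  2.41346391e-01,  3.89768632e-03,  1.33521756e+00,
       -1.41264954e-05,  1.57080057e+00]), 'joint_vel': array([-1.67426107e-03,  3.50198755e-04,  1.36865236e-03,  1.72507391e-04,
        1.65653464e-03, -9.51336499e-05]), 'tau': array([ 6.25619959e-04, -3.73138118e+01,  2.53010058e+01,  1.08750619e-02,
        2.63452893e-05, -1.06473635e-06]), 'eef_pos': array([0.17724525, 0.4668871 , 0.20541244]), 'tool_rot': array([ 8.23076890e-01,  5.67929185e-01, -7.65538220e-04,  5.36813401e-04]), 'ft_force': array([ 0.21965657,  0.59480985, -0.14078215]), 'ft_torque': array([ 0.02711196,  0.05038832, -0.01384544]), 'grip_width': 0.08552285352147096}
```

View pics/top0.png

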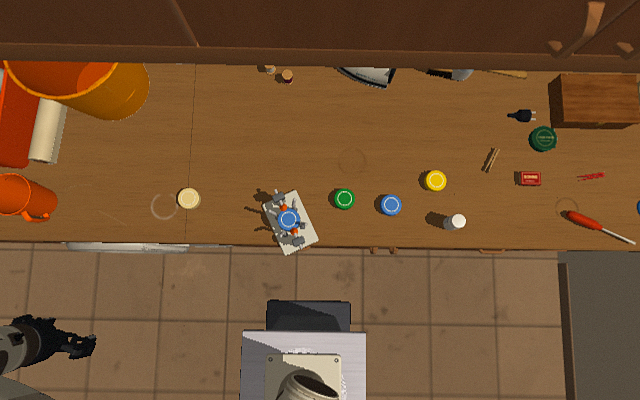

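View pics/scene0.png

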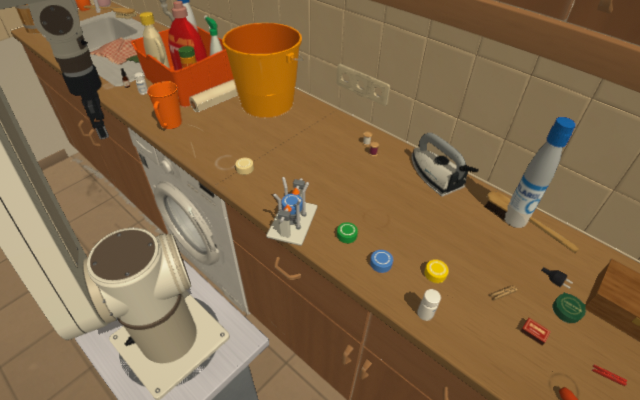

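The top view shows the loose blue bar at (391,205), the dispenser at (288,219) with a tilted base, the cream bar at (189,198) and the bottle at (455,222). The scene view shows them at (381,260), (293,208), (244,166) and (429,305).

```bash
cat > m.py <<'E'
from h import *
from scipy.optimize import least_squares
def comps(c,lo,hi,roi):
    h=cv2.cvtColor(c["pixels"],cv2.COLOR_RGB2HSV); m=cv2.inRange(h,lo,hi)
    M=np.zeros_like(m);x0,y0,x1,y1=roi;M[y0:y1,x0:x1]=m[y0:y1,x0:x1]
    n,l,s,ce=cv2.connectedComponentsWithStats(M)
    return [(s[i,4],ce[i],s[i,:4]) for i in range(1,n) if s[i,4]>5]
E
python3 - <<'E'
from m import *
C={n:np.load(n+"0.npy",allow_pickle=True).item() for n in("top","scene")}
for n,r,rd in(("top",(370,185,412,225),(255,180,330,260)),("scene",(360,240,405,280),(255,170,330,245))):
    c=C[n]
    for a,p,b in comps(c,(95,80,50),(130,255,255),r): print(n,"blue",a,p,b,at_z(c,*p,.02)[:2],at_z(c,*p,.026)[:2])
    for a,p,b in comps(c,(95,80,50),(130,255,255),rd): print(n,"stored",a,p,b,at_z(c,*p,.085)[:2])
    for a,p,b in comps(c,(3,160,100),(15,255,255),rd): print(n,"orange",a,p,b,at_z(c,*p,.092)[:2])
a=C["top"]["pixels"][180:260,245:335];b=C["scene"]["pixels"][165:245,250:340]
cv2.imwrite("pics/z.png",cv2.resize(np.hstack([a,b]),(800,356),interpolation=cv2.INTER_CUBIC)[:,:,::-1])
E
```

```text
top blue 300 [390.13333333 204.78      ] [380 194  22  22] [ 0.47870513 -0.22126512] [ 0.47787838 -0.22026855]
top stored 318 [288.33018868 219.16037736] [277 208  23  23] [0.42917685 0.04238568]
top orange 6 [256.33333333 180.5       ] [255 180   4   2] [0.5237449  0.12432812]
top orange 998 [307.73146293 201.48096192] [256 180  74  66] [ 0.47328874 -0.00485718]
top orange 9 [302.         198.22222222] [300 197   5   4] [0.48118852 0.00952321]
top orange 45 [258.02222222 205.88888889] [255 201   8  11] [0.46003044 0.11770868]
top orange 38 [283.13157895 207.07894737] [279 204   8   7] [0.45819987 0.05562944]
top orange 58 [258.96551724 220.17241379] [255 213  13  15] [0.42467021 0.11405285]
top orange 160 [264.5     237.58125] [255 229  22  16] [0.38222363 0.09894066]
top orange 38 [293.76315789 230.65789474] [291 228   7   7] [0.40041127 0.02787722]
top orange 15 [315.8        242.93333333] [311 241   9   4] [ 0.3713828  -0.02669712]
top orange 17 [306.17647059 247.64705882] [303 246   7   4] [ 0.35952876 -0.00343768]
scene blue 324 [380.94753086 261.14197531] [371 250  22  22] [ 0.47514925 -0.22467094] [ 0.47102663 -0.2266675 ]
scene stored 133 [290.05263158 199.90977444] [282 194  19  14] [0.42984671 0.0473047 ]
scene stored 17 [300.52941176 205.70588235] [300 201   2  10] [0.43324381 0.01242203]
scene stored 36 [293.22222222 209.61111111] [291 206   5   8] [0.41033706 0.01654132]
scene orange 37 [295.18918919 190.91891892] [292 188   8   7] [0.45845422 0.05603816]
scene orange 20 [287.9 207.9] [285 205   6   7] [0.40077226 0.02595602]
```

View pics/z.png

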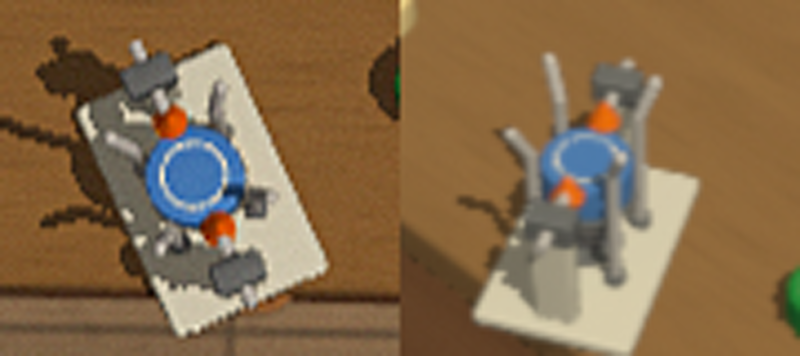

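```bash
cat > go.py <<'E'
import sys
from h import *
from scipy.spatial.transform import Rotation as R
def go(x,y,z,yaw=None):
    o=bot.get_obs();r=R.from_quat(o["tool_rot"]);M=r.as_matrix();a=np.degrees(np.arctan2(M[1,0],M[0,0]))
    print("pos",o["eef_pos"].round(4),"yaw",a.round(2),"F",o["ft_force"].round(1),"w",o["grip_width"].round(4),"t",o["clock"])
    print("shift cm",(100*M.T@(np.array([x,y,z])-o["eef_pos"])).round(2),"roll",None if yaw is None else round(a-yaw,2))
if __name__=="__main__": go(*map(float,sys.argv[1:]))
E
python3 - <<'E'
from m import *
from go import go
C={n:np.load(n+"0.npy",allow_pickle=True).item() for n in("top","scene")}
t=np.linspace(0,2*np.pi,60)
def hc(c,x,y,z0):
    P=[[x+.028*np.cos(a),y+.028*np.sin(a),z0+z] for a in t for z in(0,.026)]
    m=cv2.moments(cv2.convexHull(proj(c,P).astype(np.float32)));return np.array([m["m10"],m["m01"]])/m["m00"]
for n,r in(("top",(370,185,412,225)),("scene",(360,240,405,280))):
    h=cv2.cvtColor(C[n]["pixels"],cv2.COLOR_RGB2HSV);m=cv2.inRange(h,(95,80,50),(130,255,255))[r[1]:r[3],r[0]:r[2]]
    ct=max(cv2.findContours(m,cv2.RETR_EXTERNAL,cv2.CHAIN_APPROX_NONE)[0],key=cv2.contourArea)
    f=np.zeros_like(m);cv2.drawContours(f,[ct],-1,255,-1);M=cv2.moments(f,True);q=np.array([M["m10"]/M["m00"]+r[0],M["m01"]/M["m00"]+r[1]])
    s=least_squares(lambda p:hc(C[n],*p,0)-q,[.477,-.222],x_scale=.01)
    print(n,q,s.x)
# dispenser base corners from the top crop
k=800/180
cs=np.array([at_z(C["top"],245+u/k,180+v/k,.012) for u,v in((222,44),(327,268),(183,335),(78,110))])
print(cs.mean(0)); print([np.degrees(np.arctan2(*(d[1::-1]))) for d in (cs[0]-cs[1],cs[3]-cs[2])])
go(.4765,-.223,.15,115.4)
E
```

```text
top [390.27272727 204.6446281 ] [ 0.47987939 -0.22248548]
scene [381.08268734 260.56847545] [ 0.48177664 -0.22134954]
[0.42826105 0.04077421 0.012     ]
[np.float64(26.177057378829655), np.float64(26.68847838859301)]Traceback (most recent call last):
  File "<stdin>", line 18, in <module>
  File "go.py", line 6, in go
    print("pos",o["eef_pos"].round(4),"yaw",a.round(2),"F",o["ft_force"].round(1),"w",o["grip_width"].round(4),"t",o["clock"])
                                                                                      ^^^^^^^^^^^^^^^^^^^^^
AttributeError: 'float' object has no attribute 'round'
```

```bash
sed -i 's/o\["grip_width"\].round(4)/round(float(o["grip_width"]),4)/' go.py; python3 go.py .4805 -.222 .15 116
```

```text
pos [0.1772 0.4669 0.2054] yaw 69.21 F [ 0.2  0.6 -0.1] w 0.0855 t 0.1
shift cm [-53.63  52.8    5.64] roll -46.79
```

{"name": "play_rows", "arguments": {"motion": [{"fingers":-1,"translation":[-53.6,52.8,0],"roll":-46.8},{"fingers":-1,"translation":[-53.6,52.8,0],"roll":-46.8},{"fingers":-1,"translation":[-53.6,52.8,0],"roll":-46.8},{"fingers":-1,"translation":[-53.6,52.8,0],"roll":-46.8},{"fingers":-1,"translation":[-53.6,52.8,0],"roll":-46.8},{"fingers":-1,"translation":[-53.6,52.8,0],"roll":-46.8},{"fingers":-1,"translation":[-53.6,52.8,0],"roll":-46.8},{"fingers":-1,"translation":[-53.6,52.8,0],"roll":-46.8},{"fingers":-1,"translation":[-53.6,52.8,0],"roll":-46.8},{"fingers":-1,"translation":[-53.6,52.8,0],"roll":-46.8},{"fingers":-1,"translation":[-53.6,52.8,0],"roll":-46.8},{"fingers":-1,"translation":[-53.6,52.8,0],"roll":-46.8},{"fingers":-1,"translation":[-53.6,52.8,0],"roll":-46.8},{"fingers":-1,"translation":[-53.6,52.8,0],"roll":-46.8},{"fingers":-1,"translation":[-53.6,52.8,0],"roll":-46.8},{"fingers":-1,"translation":[-53.6,52.8,0],"roll":-46.8},{"fingers":-1,"translation":[-53.6,52.8,0],"roll":-46.8},{"fingers":-1,"translation":[-53.6,52.8,5.6],"roll":-46.8},{"fingers":-1,"translation":[-53.6,52.8,5.6],"roll":-46.8},{"fingers":-1,"translation":[-53.6,52.8,5.6],"roll":-46.8}]}}

```text
clock: 1.77
eef_pos: [0.4803, -0.2244, 0.1461]
tool_rot: [0.531, 0.847, -0.001, -0.002]
ft_force: [0.3, 0.4, -0.5]
grip_width: 0.0853
```

```bash
python3 go.py .4805 -.222 .019 116
```

```text
pos [ 0.4803 -0.2244  0.1461] yaw 115.79 F [ 0.3  0.4 -0.5] w 0.0853 t 1.7667
shift cm [ 0.18  0.17 12.71] roll -0.21
```

{"name": "play_rows", "arguments": {"motion": [{"fingers":-1,"translation":[0,0,3]},{"fingers":-1,"translation":[0,0,6]},{"fingers":-1,"translation":[0,0,8]},{"fingers":-1,"translation":[0,0,8]},{"fingers":-1,"translation":[0,0,8]}]}}

```text
schema error: expected keys fingers, translation, roll
```

```bash
python3 go.py .4805 -.222 .019 116; python3 -c "
from h import *
a=bot.camera('top')['pixels'][150:270,320:460];b=bot.camera('scene')['pixels'][190:310,310:450]
cv2.imwrite('pics/a.png',cv2.resize(np.hstack([a,b]),(800,343),interpolation=cv2.INTER_CUBIC)[:,:,::-1])"
```

```text
pos [ 0.4803 -0.2244  0.1461] yaw 115.79 F [ 0.3  0.4 -0.5] w 0.0853 t 1.7667
shift cm [ 0.18  0.17 12.71] roll -0.21
```

View pics/a.png

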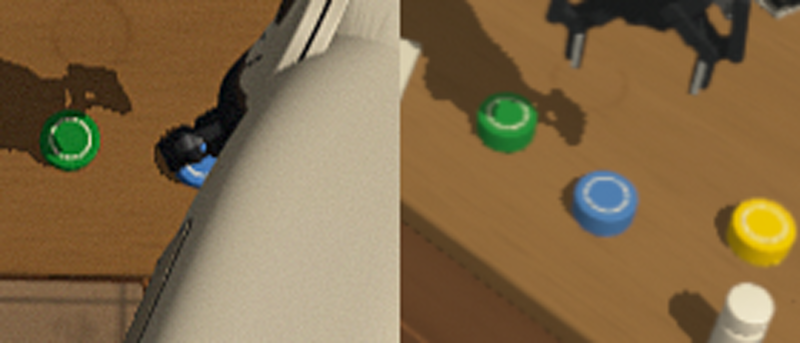

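The move was refused because every row needs all three keys. The picture shows the open gripper above the undisturbed blue bar, at about (605,203) in the right half. I'll go down with the keys complete.

{"name": "play_rows", "arguments": {"motion": [{"fingers":-1,"translation":[0,0,3],"roll":0},{"fingers":-1,"translation":[0,0,6],"roll":0},{"fingers":-1,"translation":[0,0,8],"roll":0},{"fingers":-1,"translation":[0,0,8],"roll":0},{"fingers":-1,"translation":[0,0,8],"roll":0}]}}

```text
clock: 2.28
eef_pos: [0.48, -0.2195, 0.0704]
tool_rot: [0.529, 0.848, -0.0, -0.001]
ft_force: [-0.0, -0.1, -0.0]
grip_width: 0.0856
```

```bash
python3 go.py .4805 -.222 .019 116
```

```text
pos [ 0.48   -0.2195  0.0704] yaw 116.09 F [-0.  -0.1 -0. ] w 0.0856 t 2.2833
shift cm [-0.25 -0.06  5.13] roll 0.09
```

{"name": "play_rows", "arguments": {"motion": [{"fingers":-1,"translation":[-0.2,-0.1,2.5],"roll":0},{"fingers":-1,"translation":[-0.2,-0.1,4],"roll":0},{"fingers":-1,"translation":[-0.2,-0.1,5.1],"roll":0},{"fingers":-1,"translation":[-0.2,-0.1,5.1],"roll":0},{"fingers":0,"translation":[-0.2,-0.1,5.1],"roll":0},{"fingers":1,"translation":[-0.2,-0.1,5.1],"roll":0},{"fingers":1,"translation":[-0.2,-0.1,5.1],"roll":0},{"fingers":1,"translation":[-0.2,-0.1,5.1],"roll":0},{"fingers":1,"translation":[-0.2,-0.1,5.1],"roll":0},{"fingers":1,"translation":[-0.2,-0.1,5.1],"roll":0},{"fingers":1,"translation":[-0.2,-0.1,5.1],"roll":0},{"fingers":1,"translation":[-0.2,-0.1,5.1],"roll":0}]}}

```text
clock: 3.28
eef_pos: [0.4808, -0.2233, 0.0193]
tool_rot: [0.53, 0.848, 0.0, -0.0]
ft_force: [0.3, -0.3, -0.4]
grip_width: -0.0001
```

```bash
python3 go.py .48 -.222 .22 116
```

```text
pos [ 0.4808 -0.2233  0.0193] yaw 116.01 F [ 0.3 -0.3 -0.4] w -0.0001 t 3.2833
shift cm [ 1.500e-01 -1.000e-02 -2.007e+01] roll 0.01
```

```bash
python3 -c "
from h import *
a=bot.camera('top')['pixels'][150:270,320:460];c=bot.camera('scene');b=c['pixels'][190:310,310:450]
print(proj(c,[bot.get_obs()['eef_pos']]))
cv2.imwrite('pics/b.png',cv2.resize(np.hstack([a,b]),(800,343),interpolation=cv2.INTER_CUBIC)[:,:,::-1])"
```

```text
[[381.74245307 259.70220598]]
```

View pics/b.png

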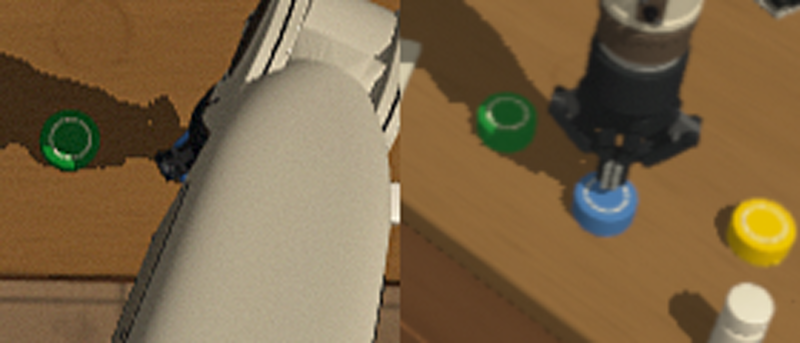

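```bash
python3 -c "
from h import *
c=np.load('scene0.npy',allow_pickle=True).item()
for P in ([.4808,-.2233,.005],[.4808,-.2233,.03],[.4808,-.2233,.04],[.1772,.4669,.2054],[.1772,.4669,.1914],[.1772,.4669,.22],[.48,-.2195,.056]): print(P,proj(c,[P]))
im=bot.camera('scene')['pixels']
a=im[220:290,340:420]; b=c['pixels'][60:160,40:140]
cv2.imwrite('pics/c.png',np.hstack([cv2.resize(a,(400,350),interpolation=2),cv2.resize(b,(350,350),interpolation=2)])[:,:,::-1])
t=np.load('top0.npy',allow_pickle=True).item();print(proj(t,[[.1772,.4669,.1914],[.1772,.4669,.2054]]))
o=bot.get_obs();print(o['joint_pos'],o['tau'])"
```

```text
[0.4808, -0.2233, 0.005] [[381.03273767 263.02006073]]
[0.4808, -0.2233, 0.03] [[382.34903512 257.10319019]]
[0.4808, -0.2233, 0.04] [[382.88839057 254.6754461 ]]
[0.1772, 0.4669, 0.2054] [[107.30677064 140.39972624]]
[0.1772, 0.4669, 0.1914] [[109.11144522 144.66837078]]
[0.1772, 0.4669, 0.22] [[105.39476977 135.86639013]]
[0.48, -0.2195, 0.056] [[382.31746637 250.07608047]]
[[ 85.09274387 327.12354951]
 [ 81.79790926 327.99987404]]
[-4.34766876e-01  4.55074975e-01 -2.08199764e-01  9.07764378e-01
 -1.28160331e-05 -8.88757752e-01] [ 4.74428543e-04 -4.27779686e+01  2.07139277e+01  3.04902293e-03
 -6.37140124e-05  2.26945008e-05]
```

View pics/c.png

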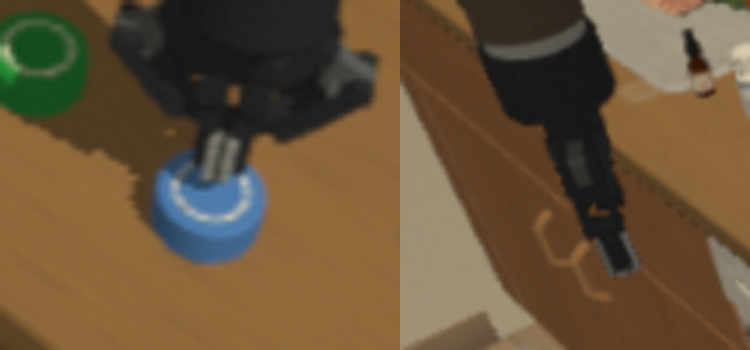

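The shut fingertips stand over the bar's top face at about (384,257), and the bar has not moved. So the tips are higher than the stated geometry suggests. I'll touch the bar's top gently to calibrate the tip height.

{"name": "play_rows", "arguments": {"motion": [{"fingers":1,"translation":[0,0,0.2],"roll":0},{"fingers":1,"translation":[0,0,0.4],"roll":0},{"fingers":1,"translation":[0,0,0.4],"roll":0}]}}

```text
clock: 3.68
eef_pos: [0.4804, -0.2231, 0.0146]
tool_rot: [0.53, 0.848, -0.0, -0.001]
ft_force: [-0.3, -0.5, 0.1]
grip_width: -0.0002
```

{"name": "play_rows", "arguments": {"motion": [{"fingers":1,"translation":[0,0,0.2],"roll":0},{"fingers":1,"translation":[0,0,0.3],"roll":0},{"fingers":1,"translation":[0,0,0.3],"roll":0}]}}

```text
clock: 3.93
eef_pos: [0.4806, -0.2232, 0.0118]
tool_rot: [0.53, 0.848, -0.0, -0.0]
ft_force: [-0.3, -0.2, 0.3]
grip_width: 0.0003
```

{"name": "play_rows", "arguments": {"motion": [{"fingers":1,"translation":[0,0,0.2],"roll":0},{"fingers":1,"translation":[0,0,0.3],"roll":0},{"fingers":1,"translation":[0,0,0.3],"roll":0}]}}

```text
clock: 4.18
eef_pos: [0.4806, -0.2232, 0.0089]
tool_rot: [0.53, 0.848, -0.0, -0.0]
ft_force: [-0.1, 0.5, 1.0]
grip_width: 0.0002
```

```bash
python3 -c "
from h import *
b=bot.camera('scene')['pixels'][220:290,340:420]
cv2.imwrite('pics/d.png',cv2.resize(b,(560,490),interpolation=2)[:,:,::-1])"
```

```text
(no output)
```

View pics/d.png

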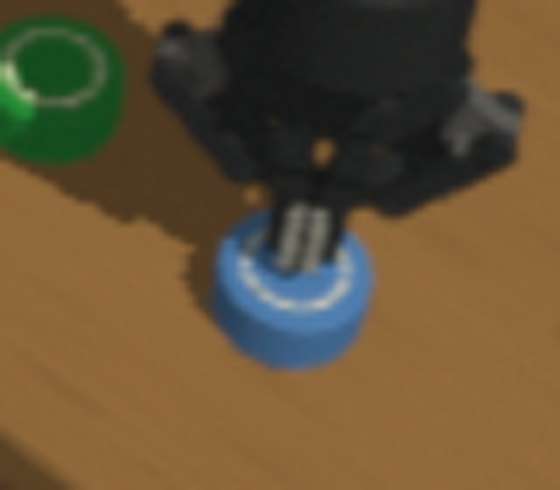

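The tips are just over the bar's middle, at about (384,259). One more small step should confirm contact.

{"name": "play_rows", "arguments": {"motion": [{"fingers":1,"translation":[0,0,0.2],"roll":0},{"fingers":1,"translation":[0,0,0.2],"roll":0},{"fingers":1,"translation":[0,0,0.2],"roll":0}]}}

```text
clock: 4.48
eef_pos: [0.4807, -0.2233, 0.0071]
tool_rot: [0.53, 0.848, -0.0, -0.0]
ft_force: [-0.6, -0.2, 0.1]
grip_width: 0.0
```

{"name": "play_rows", "arguments": {"motion": [{"fingers":1,"translation":[0,0,0.2],"roll":0},{"fingers":1,"translation":[0,0,0.3],"roll":0},{"fingers":1,"translation":[0,0,0.3],"roll":0}]}}

```text
clock: 4.73
eef_pos: [0.4806, -0.2232, 0.0039]
tool_rot: [0.53, 0.848, -0.0, -0.0]
ft_force: [0.0, -0.6, 0.0]
grip_width: 0.0001
```

{"name": "play_rows", "arguments": {"motion": [{"fingers":1,"translation":[0,0,0.2],"roll":0},{"fingers":1,"translation":[0,0,0.3],"roll":0},{"fingers":1,"translation":[0,0,0.3],"roll":0}]}}

```text
clock: 4.98
eef_pos: [0.4808, -0.2233, 0.0011]
tool_rot: [0.53, 0.848, -0.0, -0.0]
ft_force: [0.4, -0.1, -0.2]
grip_width: -0.0003
```

{"name": "play_rows", "arguments": {"motion": [{"fingers":1,"translation":[0,0,0.2],"roll":0},{"fingers":1,"translation":[0,0,0.3],"roll":0},{"fingers":1,"translation":[0,0,0.3],"roll":0}]}}

```text
clock: 5.23
eef_pos: [0.481, -0.2234, 0.0009]
tool_rot: [0.53, 0.848, 0.0, 0.001]
ft_force: [-6.2, 2.4, 18.7]
grip_width: 0.0
```

```bash
python3 -c "
from h import *
c=bot.camera('scene');b=c['pixels'][220:290,340:420]
o=bot.get_obs();print(o['eef_pos'],o['ft_force'],o['ft_torque'])
a=bot.camera('top')['pixels'][170:240,355:425]
cv2.imwrite('pics/e.png',np.hstack([cv2.resize(b,(456,399),interpolation=2),cv2.resize(a,(340,399),interpolation=2)])[:,:,::-1])"
```

```text
[ 0.48105916 -0.22338072  0.00092919] [-4.82767458  2.93315845 19.58525862] [ 0.63936297  1.22875881 -0.01935794]
```

View pics/e.png

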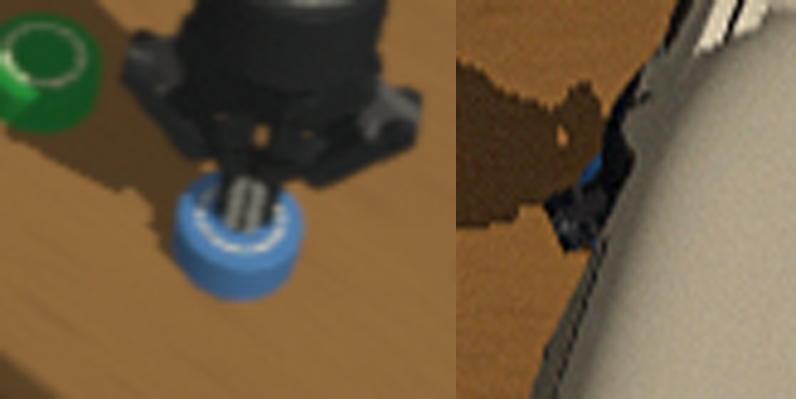

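The image shows shut tips resting on the middle of the bar, at about (383,260). So the shut tip's true height is the TCP reading plus 25 mm, about 39 mm off the stated geometry, and I'll use that measured offset. Next I lift, open and regrasp lower.

{"name": "play_rows", "arguments": {"motion": [{"fingers":1,"translation":[0,0,-2],"roll":0},{"fingers":0,"translation":[0,0,-4.5],"roll":0},{"fingers":-1,"translation":[0,0,-5],"roll":0},{"fingers":-1,"translation":[0,0,-5],"roll":0},{"fingers":-1,"translation":[0,0,-5],"roll":0},{"fingers":-1,"translation":[0,0,-5],"roll":0},{"fingers":-1,"translation":[0,0,-5],"roll":0},{"fingers":-1,"translation":[0,0,-5],"roll":0},{"fingers":-1,"translation":[0,0,-5],"roll":0},{"fingers":-1,"translation":[0,0,-5],"roll":0}]}}

```text
clock: 6.17
eef_pos: [0.4805, -0.2231, 0.0476]
tool_rot: [0.53, 0.848, -0.0, -0.001]
ft_force: [-1.1, 0.0, 0.7]
grip_width: 0.0856
```

```bash
python3 go.py .4805 -.2225 -.026 116
```

```text
pos [ 0.4805 -0.2231  0.0476] yaw 116.01 F [-1.1  0.   0.7] w 0.0856 t 6.1667
shift cm [0.05 0.03 7.36] roll 0.01
```

{"name": "play_rows", "arguments": {"motion": [{"fingers":-1,"translation":[0,0,3],"roll":0},{"fingers":-1,"translation":[0,0,5],"roll":0},{"fingers":-1,"translation":[0,0,6.2],"roll":0},{"fingers":-1,"translation":[0,0,6.8],"roll":0},{"fingers":-1,"translation":[0,0,7.1],"roll":0},{"fingers":-1,"translation":[0,0,7.1],"roll":0}]}}

```text
clock: 6.67
eef_pos: [0.4807, -0.2232, -0.0232]
tool_rot: [0.53, 0.848, -0.0, -0.0]
ft_force: [-0.2, -0.4, -0.5]
grip_width: 0.0856
```

{"name": "play_rows", "arguments": {"motion": [{"fingers":-1,"translation":[0,0,0.3],"roll":0},{"fingers":0,"translation":[0,0,0.3],"roll":0},{"fingers":1,"translation":[0,0,0.3],"roll":0},{"fingers":1,"translation":[0,0,0.3],"roll":0},{"fingers":1,"translation":[0,0,0.3],"roll":0},{"fingers":1,"translation":[0,0,0.3],"roll":0},{"fingers":1,"translation":[0,0,0.3],"roll":0},{"fingers":1,"translation":[0,0,0.3],"roll":0}]}}

```text
clock: 7.33
eef_pos: [0.4817, -0.2237, -0.0246]
tool_rot: [0.53, 0.848, 0.0, 0.001]
ft_force: [-0.8, 0.0, 6.8]
grip_width: 0.0541
```

Gripped (54 mm). Lifting, then carrying toward the dispenser.

{"name": "play_rows", "arguments": {"motion": [{"fingers":1,"translation":[0,0,-1],"roll":0},{"fingers":1,"translation":[0,0,-3],"roll":0},{"fingers":1,"translation":[0,0,-6],"roll":0},{"fingers":1,"translation":[0,0,-9],"roll":0},{"fingers":1,"translation":[0,0,-12],"roll":0},{"fingers":1,"translation":[0,0,-15],"roll":0},{"fingers":1,"translation":[0,0,-18],"roll":0},{"fingers":1,"translation":[0,0,-18],"roll":0},{"fingers":1,"translation":[0,0,-18],"roll":0}]}}

```text
clock: 8.08
eef_pos: [0.4821, -0.2239, 0.1568]
tool_rot: [0.53, 0.848, 0.0, 0.003]
ft_force: [-0.2, -0.3, -2.2]
grip_width: 0.0542
```

```bash
python3 go.py .429 .0415 .15 116
```

```text
pos [ 0.4821 -0.2239  0.1568] yaw 116.01 F [-0.2 -0.3 -2.2] w 0.0542 t 8.0833
shift cm [26.18  6.86  0.6 ] roll 0.01
```

{"name": "play_rows", "arguments": {"motion": [{"fingers":1,"translation":[3,0.8,0],"roll":0},{"fingers":1,"translation":[6,1.6,0],"roll":0},{"fingers":1,"translation":[9,2.4,0],"roll":0},{"fingers":1,"translation":[12,3.2,0],"roll":0},{"fingers":1,"translation":[15,4,0],"roll":0},{"fingers":1,"translation":[18,4.8,0],"roll":0},{"fingers":1,"translation":[21,5.6,0],"roll":0},{"fingers":1,"translation":[24,6.4,0],"roll":0},{"fingers":1,"translation":[26.2,6.9,0],"roll":0},{"fingers":1,"translation":[26.2,6.9,0],"roll":0},{"fingers":1,"translation":[26.2,6.9,0],"roll":0},{"fingers":1,"translation":[26.2,6.9,0],"roll":0}]}}

```text
clock: 9.08
eef_pos: [0.4272, 0.0421, 0.1533]
tool_rot: [0.53, 0.848, -0.001, -0.001]
ft_force: [-2.0, -0.0, -1.3]
grip_width: 0.054
```

```bash
python3 go.py .429 .0415 .075 116; python3 - <<'E'
from m import *
o=bot.get_obs()["eef_pos"]
c=bot.camera('scene');T=bot.camera('top')
t=np.linspace(0,2*np.pi,60)
zu=o[2]+.0246
P=[[o[0]+.028*np.cos(a),o[1]+.028*np.sin(a),zu+z] for a in t for z in(0,.026)]
for n,k in(("scene",c),("top",T)):
    q=proj(k,P);print(n,"pred bbox",q.min(0),q.max(0))
    h=cv2.cvtColor(k["pixels"],cv2.COLOR_RGB2HSV);x0,y0=(q.min(0)-15).astype(int);x1,y1=(q.max(0)+15).astype(int)
    for a,p,b in comps(k,(95,80,50),(130,255,255),(x0,y0,x1,y1)):print(a,p,b)
b=c['pixels'][130:250,230:350];a=T['pixels'][150:270,230:350]
cv2.imwrite('pics/f.png',cv2.resize(np.hstack([b,a]),(800,400),interpolation=2)[:,:,::-1])
E
```

```text
pos [0.4272 0.0421 0.1533] yaw 116.03 F [-2.  -0.  -1.3] w 0.054 t 9.0833
shift cm [-0.14  0.15  7.83] roll 0.03
scene pred bbox [277.61521258 159.37015751] [300.96548521 182.53665626]
330 [288.62727273 171.32424242] [278 161  22  21]
11 [287.45454545 195.        ] [284 194   8   3]
top pred bbox [272.73152264 202.05891698] [298.40129085 228.14202791]
```

View pics/f.png

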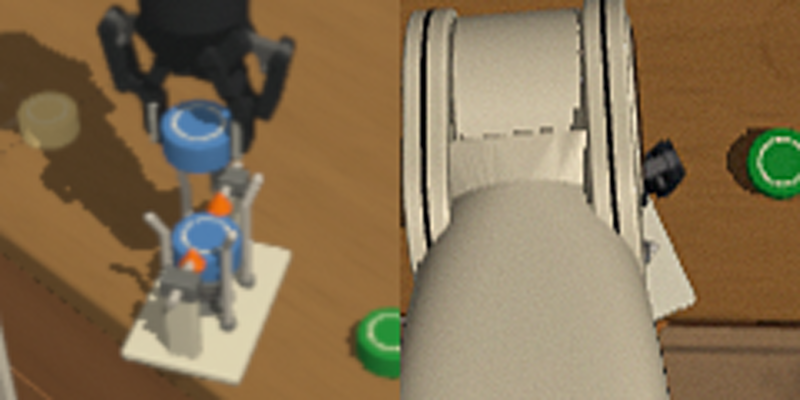

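The held bar is level, at (289,171) in the scene view, where I predicted it. It sits above the mouth and clear of the posts. Going down in steps.

{"name": "play_rows", "arguments": {"motion": [{"fingers":1,"translation":[-0.1,0.1,1.5],"roll":0},{"fingers":1,"translation":[-0.1,0.1,3],"roll":0},{"fingers":1,"translation":[-0.1,0.1,4],"roll":0},{"fingers":1,"translation":[-0.1,0.1,4],"roll":0},{"fingers":1,"translation":[-0.1,0.1,4],"roll":0}]}}

```text
clock: 9.6
eef_pos: [0.4288, 0.0411, 0.1137]
tool_rot: [0.531, 0.848, -0.001, -0.001]
ft_force: [-0.0, 0.2, -0.2]
grip_width: 0.0543
```

```bash
python3 go.py .429 .0415 .072 116
```

```text
pos [0.4288 0.0411 0.1137] yaw 115.91 F [-0.   0.2 -0.2] w 0.0543 t 9.6
shift cm [0.03 0.04 4.17] roll -0.09
```

{"name": "play_rows", "arguments": {"motion": [{"fingers":1,"translation":[0,0,1],"roll":0},{"fingers":1,"translation":[0,0,2],"roll":0},{"fingers":1,"translation":[0,0,3],"roll":0},{"fingers":1,"translation":[0,0,3.7],"roll":0},{"fingers":1,"translation":[0,0,4.2],"roll":0},{"fingers":1,"translation":[0,0,4.2],"roll":0}]}}

```text
clock: 10.1
eef_pos: [0.4294, 0.0418, 0.0719]
tool_rot: [0.53, 0.848, -0.0, -0.0]
ft_force: [0.6, 0.6, -0.9]
grip_width: 0.0542
```

{"name": "play_rows", "arguments": {"motion": [{"fingers":1,"translation":[0,0,0.2],"roll":0},{"fingers":1,"translation":[0,0,0.3],"roll":0},{"fingers":1,"translation":[0,0,0.3],"roll":0}]}}

```text
clock: 10.35
eef_pos: [0.4302, 0.0421, 0.0698]
tool_rot: [0.53, 0.848, 0.001, 0.001]
ft_force: [0.4, -0.2, 0.6]
grip_width: 0.0543
```

{"name": "play_rows", "arguments": {"motion": [{"fingers":0.3,"translation":[0,0,0],"roll":0},{"fingers":0,"translation":[0,0,0],"roll":0},{"fingers":-0.4,"translation":[0,0,0],"roll":0},{"fingers":-0.8,"translation":[0,0,0],"roll":0},{"fingers":-1,"translation":[0,0,0],"roll":0},{"fingers":-1,"translation":[0,0,0],"roll":0},{"fingers":-1,"translation":[0,0,0],"roll":0},{"fingers":-1,"translation":[0,0,-2],"roll":0},{"fingers":-1,"translation":[0,0,-4],"roll":0},{"fingers":-1,"translation":[0,0,-6],"roll":0},{"fingers":1,"translation":[0,0,-7],"roll":0},{"fingers":1,"translation":[0,0,-7],"roll":0},{"fingers":1,"translation":[0,0,-7],"roll":0},{"fingers":1,"translation":[0,0,-7],"roll":0},{"fingers":1,"translation":[0,0,-7],"roll":0},{"fingers":1,"translation":[0,0,-7],"roll":0},{"fingers":1,"translation":[0,0,-7],"roll":0},{"fingers":1,"translation":[0,0,-7],"roll":0}]}}

```text
clock: 11.85
eef_pos: [0.4289, 0.0419, 0.1387]
tool_rot: [0.53, 0.848, -0.0, -0.0]
ft_force: [0.5, 1.1, 0.9]
grip_width: 0.0001
```

```bash
python3 go.py .429 .0415 .095 116; python3 - <<'E'
from m import *
c=bot.camera('scene')
cv2.imwrite('pics/g.png',cv2.resize(c['pixels'][150:250,240:340],(600,600),interpolation=2)[:,:,::-1])
E
```

```text
pos [0.4289 0.0419 0.1387] yaw 116.01 F [0.5 1.1 0.9] w 0.0001 t 11.85
shift cm [-0.05 -0.01  4.37] roll 0.01
```

View pics/g.png

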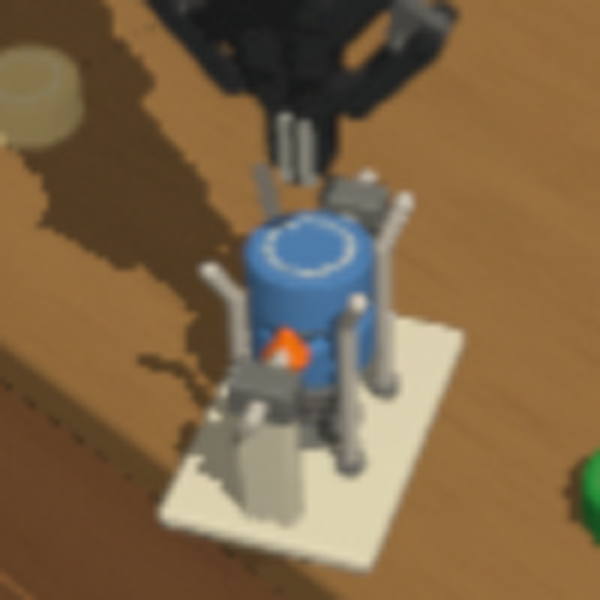

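The bar sits level in the mouth on the catches, its top at (310,247) in the crop, with the shut fingers above it. Pushing in two stages, checking force.

{"name": "play_rows", "arguments": {"motion": [{"fingers":1,"translation":[0,0,2],"roll":0},{"fingers":1,"translation":[0,0,3.5],"roll":0},{"fingers":1,"translation":[0,0,4.2],"roll":0},{"fingers":1,"translation":[0,0,4.6],"roll":0},{"fingers":1,"translation":[0,0,5.0],"roll":0},{"fingers":1,"translation":[0,0,5.4],"roll":0},{"fingers":1,"translation":[0,0,5.8],"roll":0},{"fingers":1,"translation":[0,0,6],"roll":0},{"fingers":1,"translation":[0,0,6],"roll":0}]}}

```text
clock: 12.65
eef_pos: [0.4309, 0.0426, 0.0801]
tool_rot: [0.53, 0.848, 0.001, 0.001]
ft_force: [0.2, 1.5, 3.6]
grip_width: 0.0001
```

{"name": "play_rows", "arguments": {"motion": [{"fingers":1,"translation":[0,0,0.4],"roll":0},{"fingers":1,"translation":[0,0,0.8],"roll":0},{"fingers":1,"translation":[0,0,1.2],"roll":0},{"fingers":1,"translation":[0,0,1.6],"roll":0},{"fingers":1,"translation":[0,0,2.0],"roll":0},{"fingers":1,"translation":[0,0,2.3],"roll":0},{"fingers":1,"translation":[0,0,2.5],"roll":0},{"fingers":1,"translation":[0,0,2.6],"roll":0},{"fingers":1,"translation":[0,0,2.6],"roll":0}]}}

```text
clock: 13.4
eef_pos: [0.431, 0.0426, 0.0543]
tool_rot: [0.53, 0.848, 0.001, 0.001]
ft_force: [0.3, 0.2, 6.2]
grip_width: -0.0
```

{"name": "play_rows", "arguments": {"motion": [{"fingers":1,"translation":[0,0,0.2],"roll":0},{"fingers":1,"translation":[0,0,0.2],"roll":0},{"fingers":1,"translation":[0,0,0.2],"roll":0},{"fingers":1,"translation":[0,0,-0.3],"roll":0},{"fingers":1,"translation":[0,0,-0.6],"roll":0},{"fingers":1,"translation":[0,0,-1],"roll":0},{"fingers":1,"translation":[0,0,-2.5],"roll":0},{"fingers":1,"translation":[0,0,-5],"roll":0},{"fingers":1,"translation":[0,0,-8],"roll":0},{"fingers":1,"translation":[0,0,-11],"roll":0},{"fingers":1,"translation":[0,0,-14],"roll":0},{"fingers":1,"translation":[0,0,-14],"roll":0},{"fingers":1,"translation":[0,0,-14],"roll":0}]}}

```text
clock: 14.48
eef_pos: [0.4306, 0.042, 0.195]
tool_rot: [0.53, 0.848, 0.001, 0.002]
ft_force: [-0.5, -0.3, -0.2]
grip_width: 0.0001
```

```bash
python3 go.py .429 .0415 .095 116; python3 - <<'E'
from m import *
c=bot.camera('scene')
for a,p,b in comps(c,(3,160,100),(15,255,255),(255,170,330,245)): print("orange",a,p,at_z(c,*p,.092)[:2])
cv2.imwrite('pics/i.png',cv2.resize(c['pixels'][150:250,240:340],(600,600),interpolation=2)[:,:,::-1])
E
```

```text
pos [0.4306 0.042  0.195 ] yaw 116.01 F [-0.5 -0.3 -0.2] w 0.0001 t 14.4833
shift cm [ 0.04 -0.21  9.99] roll 0.01
orange 35 [295.28571429 190.8       ] [0.45895834 0.05616921]
orange 20 [287.65 207.75] [0.40071387 0.02680017]
```

View pics/i.png

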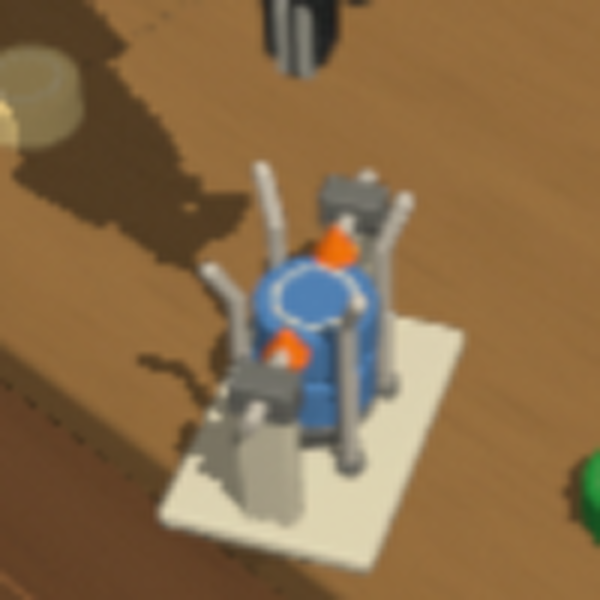

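The bar is under both catches, with two bars stacked. The orange cones are back at their starting pixels, (295,191) and (288,208), and the gripper is clear.

```bash
python3 -c "
from workcell import bot
print(bot.job_done())"
```

```text
the job is handed in; nothing more can be done
None
```

I loaded the loose blue bar into the dispenser on top of the stored one, pushed it down past the catches, and handed the job in after about 14.5 s of robot time.

**Last checks, all consistent with success:**
- The final picture shows two blue bars stacked level in the dispenser.
- Both orange catches are over the top bar, within about 1 mm of where they stood at the start.
- After I let go, the pile stayed down. The gripper was about 14 cm above it with no force reading.
- The cream bar and white bottle were never approached. I did not measure their positions again at the end.

**What failed or disagreed:**
- **Missed first grasp:** the fingers closed just above the bar. I touched its top to calibrate, and the shut fingertips were about 39 mm higher than the reported TCP position and the stated geometry imply. I used the measured offset from then on, and the later pictures and contacts agreed with it.
- **Calibration touch:** it pressed the bar with about 20 N, below the 40 N limit.
- **Refused move:** one move was rejected for missing keys, with no effect on the scene.

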